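# Grip a jar with a stuck lid in the ratchet jar clamp

## Robot

A 7-joint arm with a two-finger parallel gripper is mounted at the origin on the work surface; the furniture and walls round the work are solid. World frame = base frame: x ahead of the robot, y to its left, z up, the work surface at z = 0. Lengths are in m, angles in rad, forces in N, time in s.
With the tool pointing down it reaches from about 0.425 to 0.925 m from the base axis. Payload 6.8 kg.
Tool frame: the origin (TCP) lies at the very end of the fingers, on their centre line; the grasp point (between the pads) lies 19 mm behind it; z points along the fingers, y is the line along which they close (so a half turn about z gives the same grasp; the last joint's range is limited). The gripper opens to 85 mm and grips with 20 to 120 N. Pads are 22 mm wide; open, the fingers measure 114 mm over their backs; the gripper's body (76 mm by 85 mm) begins 54 mm behind the grasp point. The pads swing forward as they close: fully open they stand 13 mm farther back than shut.
Start: joints at [-1.423, 0.477, 0.022, 1.555, -0.011, 1.109, -0.083], TCP at [0.171, 0.653, 0.231] pointing down, gripper open.
Joint ranges: [-2.96, 2.96], [-0.34, 2.1], [-1.41, 1.46], [0.24, 2.44], [-1.37, 4.51], [0.17, 1.92], [-2.96, 2.96]. Speed limits (rad/s): [2.39, 2.39, 3.14, 3.14, 3.14, 3.14, 3.14].

## Interface

Orientations are given as a unit quaternion [w, x, y, z].
In Python, from rig import sense, camera, finish_job gives the robot as it stands. The module is installed in compiled form; this text tells all that it offers.
- The arm moves only by the tool carry_out, never from a script. Its arguments are lists of equal length, an entry for each row: "slide": the shift along the world's x, y, z in m, a list of three; "rotation": the turn, a rotation vector about the world's x, y, z in degrees, a list of three; "jaw": the opening in per cent of the stroke, from 0 (shut) to 100 (fully open). In form: {"slide": [[tx, ty, tz], ...], "rotation": [[ax, ay, az], ...], "jaw": [jaw, ...]}. A call has 1 to 20 rows; each row shifts and turns the commanded pose from where the row before left it; what a row does not reach is not made up. A row lasts 1/12 s, in which the tool goes at most 41.7 mm and 7.16 degrees, less where a joint would pass 70% of its speed; a pose out of reach is approached as far as the arm can. A call is refused whole if a number of a shift passes 0.0417 or a number of a turn 7.16, either way. A call with a gripper value outside its range is refused whole. The fingers move at their own pace and stop on an object; the grip force is fixed at half the most. Time passes only in rows, so rows that do not move let the fingers close. It gives the time, the measured TCP pose, the force, the opening and the grip force at its end, in the units of the state.
- sense(): the state, without advancing time (a new reading comes with each control period).
- camera(name): name is "scene" or "side" or "wrist"; returns a dict with "image" (480x640x3 uint8, blue, green, red), "z_map" (480x640 float32, m along the optical axis (not along the pixel's ray), 0 where there is no reading), "mtx" (3x3 intrinsics, pixels), "eye" and "attitude" of the camera in the world. Camera axes: x right, y up, looking along -z (the intrinsics and any distortion apply to the point x, -y, -z); pixel columns grow to the right and rows downward; lengths in m; the calibration is good to about 2 mm. The wrist camera is an equidistant fisheye: a pixel r from the principal point sees the ray r / f radians off the axis. A picture is of the moment at which its call begins.
- finish_job(): hands the job in; it is judged then, once.
The state is a dict: "time": time; "q": joint angles; "joint_velocities": joint speeds; "joint_torque": joint torques, N m; "tool_pos": TCP position; "tcp_rot": TCP orientation; "force": force on the tool from outside, world axes, zero at the start; "torque": the same for the moment, N m; "gripper_width": finger opening in m; "finger_force": force on a finger pad.
Only numpy, scipy, OpenCV 4.12 (cv2) and the standard library are available. Lean on these libraries where they do the work, as an engineer would, in place of code of your own. Each camera call takes 0.05 s, during which the arm holds its last target. There are 200 camera calls.

## Task

The lid of the hanging jar is stuck, so fix the jar in the jar clamp ready for opening: lift it by its steel loop up and off the twin hook, stand it upright on the clamp's wooden base between the two jaws and let go of it. Then swing the clamp's ratchet wrench back and forth until the sliding jaw holds the jar firmly against the V-shaped jaw (the wrench then only clicks over), and leave it so. Move the jaw only by means of the wrench, do not drop or tip the jar, and leave the other things where they are.

Things in the scene. Friction and masses are not known exactly. Their poses are not given: they have to be found in the camera images.
- jar_loop (a point): Grasp point between the two upright legs of the stiff loop fixed on the jar, on the jar's axis, 128 mm above its underside, 44 mm above its lid. Loop: upside-down U; upright legs are flat steel straps 7 mm thick, 18 mm wide, 43 mm over their outsides, 38 mm tall; level 7 mm bar on top, 12 mm above this point. y runs from leg to leg (close the fingers along y on the outsides); hook prongs pass through along x.
- jar_centre (a point): Centre of the jar, on its axis, 42 mm above its underside; z up its axis, other axes as jar_loop. Small glass jar with dark green lid, 62 x 68 mm, 84 mm tall without the loop, about 0.28 kg; hangs by its loop at the start. Held loosely or moved fast it swings about the loop's y: grip firmly, carry smoothly.
- stuck_jar: The same jar as a whole; origin at the centre of its underside, z up, axes as jar_loop.
- hook_stand: Fixed stand, wooden foot 130 x 120 x 12 mm. Steel post, 194 mm high, 58 mm along +x from the origin, carries two level 6 mm prongs, 12 mm apart, 185 mm above the table, reaching 36 mm past the origin to the stand's -x, tips turned up 12 mm. The loop bar lies across both above the origin (on the table). To free it, raise it 20 to 40 mm, then draw it 55 mm or more along -x.
- clamp: Jar clamp, fixed: light wooden base 124 (x) x 310 (y) x 20 mm; origin at the centre of its underside, z up. Green V-shaped fixed jaw at its +y end (apex at y = 98 mm, opens towards -y, top 73 mm above the table); sliding jaw facing it; ratchet wrench at its -y end, spindle at x = 0, y = -95 mm. A clamped jar's axis ends near x = 0, y = 60 mm.
- seat (a point): Point on top of the wooden base (20 mm above the table) between the open jaws, at x = 0, y = 44 mm of the clamp: where to set the middle of the jar's underside. A jar here has about 17 mm of space to the jaws on both sides. Axes as the clamp.
- jaw: Sliding green jaw with flat black rubber face, 104 mm wide, top 73 mm above the table. Origin: lower edge of the rubber face, at y = -8 mm of the clamp when fully open (every start). The wrench drives it along the clamp's +y, 18 mm per rad; after 34 to 42 mm it holds the jar. It keeps its place on return strokes.
- wrench (a joint): Wrench angle, rad, -0.5 to +0.5 (stops); 0: points to the clamp's -y. Increasing (anticlockwise from above) drives the jaw; decreasing slips, clicking. 24 teeth of 0.26 rad: up to one tooth is lost per stroke; 3 or 4 full strokes close the clamp. At the grip about 4 N drives, 1.5 N returns; it stays where left. With the jar held (about 20 N) it clicks over when driven too, at 5 to 9 N.
- wrench_grip (a point): Middle of the wrench's black rubber grip, on its axis, 62 mm above the table, 150 mm from the spindle. The grip is a level rod, 24 mm thick, 105 mm long along this point's y (y points to the spindle), free below. It can be pushed sideways with the fingers on either side of it.
- spindle (a point): Point on the wrench's vertical pivot axis, 62 mm above the table.
- green_mug: Bystander: green and white mug, 101 mm tall. Origin under it.
- soup_tin: Bystander: low tin with brown label, 75 mm across, 58 mm tall. Origin under it.
- dark_spice: Bystander: spice jar with black cap and dark label, 41 mm across, 105 mm tall. Origin under it.
- yellow_spice: Bystander: spice jar with yellow cap, 42 mm across, 96 mm tall. Origin under it.

How it is judged:
On the way, in this order (a step that is already met when the one before it is completed fails the run):
1. the jar stands upright on the clamp's base between the jaws, let go (x of jar_centre in the frame of clamp between -0.025 and 0.025 m and y of jar_centre in the frame of clamp between 0.015 and 0.075 m and z of jar_centre in the frame of clamp between 0.054 and 0.072 m and angle between jar_centre's own z axis and vertical below 0.12 rad and contact force between the fingers and stuck_jar below 0.1 N and contact force between stuck_jar and jaw below 3 N and linear speed of stuck_jar below 0.03 m/s), for 0.2 s.
2. the sliding jaw, driven by the wrench, holds the jar firmly (x of jar_centre in the frame of clamp between -0.025 and 0.025 m and y of jar_centre in the frame of clamp between 0.015 and 0.075 m and z of jar_centre in the frame of clamp between 0.054 and 0.072 m and angle between jar_centre's own z axis and vertical below 0.12 rad and contact force between stuck_jar and jaw above 8 N), for 0.2 s.
At the end, for the whole second after the job is handed in: The jar stands upright (within 0.12 rad) on the clamp's base between the jaws, at rest, and the sliding jaw presses it against the V jaw with more than 8 N (all of step 2 and linear speed of stuck_jar below 0.02 m/s); the robot touches nothing.
It fails at once if the sliding jaw is pushed by the robot itself (more than 12 N) (contact force between any of the fingers, the arm and jaw above 12 N).
It fails at once if the jar is dropped (falls free of the fingers faster than 0.5 m/s) (linear speed of stuck_jar above 0.5 m/s and contact force between the fingers and stuck_jar below 0.1 N).
It fails at once if the jar is tipped by more than 0.8 rad (angle between jar_centre's own z axis and vertical above 0.8 rad).
It fails at once if a bystander (mug, tins, spice jars) is moved by more than 40 mm (distance of any of green_mug, soup_tin, dark_spice, yellow_spice from where it was at the start of the episode above 0.04 m).
It also fails if it takes over 72 s, if anything falls off the work surface, if the arm or the gripper's body presses on something with over 40 N, if the wrist force passes 120 N, or if a joint passes its speed limit or range.

## Working session

There is one attempt and no reset: what is moved stays moved. The work goes in short steps, Python scripts to look and compute and a tool call to move; the robot and the scene stay as the last step left them, time stands still between calls to the robot, and variables do not carry over. Pictures are saved under pics/ and viewed, at most 10 in all, crops included, and the job is handed in when it is done.

Besides the shell and the picture viewer there is one more tool, called by a JSON object that holds its "fn" and its "kwargs", one argument or row to a line. carry_out: Moves the arm, as the interface text tells. Its arguments: {"type":"object","properties":{"slide":{"type":"array"},"rotation":{"type":"array"},"jaw":{"type":"array"}},"required":["slide","rotation","jaw"]}

```bash
mkdir -p pics; cat > h.py <<'E'
import numpy as np, cv2, pickle
from scipy.spatial.transform import Rotation as R
def snap(n,tag):
    from rig import camera
    c=camera(n); cv2.imwrite(f'pics/{tag}.png',c['image']); pickle.dump(c,open(f'{tag}.pkl','wb')); return c
def load(tag): return pickle.load(open(f'{tag}.pkl','rb'))
def rot(c):
    a=np.array(c['attitude'],float)
    return a if a.shape==(3,3) else R.from_quat(a[[1,2,3,0]]).as_matrix()
def cloud(c):
    K=np.array(c['mtx']);z=c['z_map'];v,u=np.mgrid[:480,:640]
    p=np.stack([(u-K[0,2])/K[0,0]*z,-(v-K[1,2])/K[1,1]*z,-z],-1)
    P=p@rot(c).T+np.array(c['eye']); P[z<=0]=np.nan; return P
E
python3 - <<'E'
from h import *
from rig import sense
s=sense();print(s)
for n in('scene','side'):
    c=snap(n,n+'0');print(n,{k:(np.round(v,3).tolist()) for k,v in c.items() if k not in('image','z_map')},[k for k in c])
E
```

```text
{'time': 0.0, 'q': array([-1.42309028,  0.47780563,  0.0223089 ,  1.55644991, -0.01149523,
        1.10929547, -0.08310305]), 'joint_velocities': array([ 0.00122188, -0.00078095,  0.00019253, -0.00071974,  0.00074665,
       -0.0006887 ,  0.00187841]), 'joint_torque': array([-4.50796433e-04, -5.96455586e+01,  1.60763439e+00, -2.81189060e+01,
        1.24753907e-02,  9.52688337e-03,  3.06580012e-05]), 'tool_pos': array([0.17063951, 0.65246351, 0.23032206]), 'tcp_rot': array([-5.37329971e-05,  1.27530677e-01,  9.91834204e-01, -9.13741581e-04]), 'force': array([ 0.01763347,  0.22903626, -0.25928502]), 'torque': array([-0.01251766, -0.08051249,  0.01683762]), 'finger_force': 0.0, 'gripper_width': 0.08529140439926393}
scene {'mtx': [[527.469, 0.0, 326.063], [0.0, 527.469, 241.753], [0.0, 0.0, 1.0]], 'eye': [0.736, 1.008, 1.288], 'attitude': [0.154, 0.054, 0.365, 0.917]} ['image', 'z_map', 'mtx', 'eye', 'attitude']
side {'mtx': [[620.489, 0.0, 317.173], [0.0, 620.489, 231.407], [0.0, 0.0, 1.0]], 'eye': [1.586, -0.615, 1.099], 'attitude': [0.761, 0.384, 0.24, 0.464]} ['image', 'z_map', 'mtx', 'eye', 'attitude']
```

View pics/scene0.png

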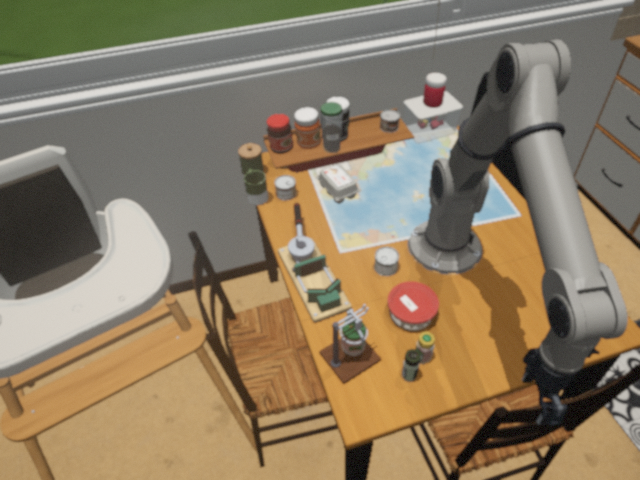

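View pics/side0.png

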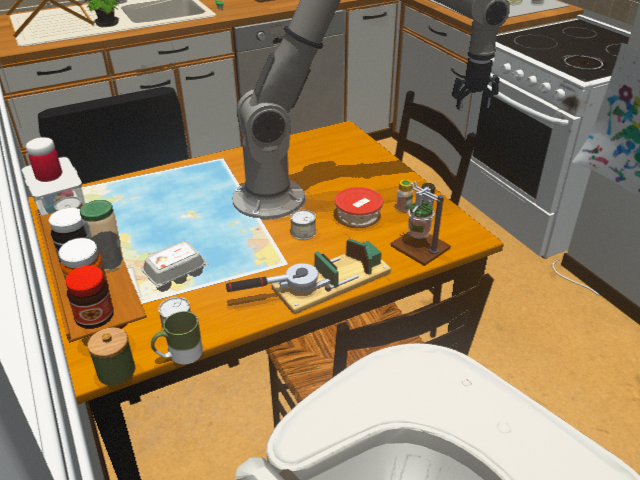

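The scene shows the clamp at about (320,285) and the hook stand with the jar at about (350,340). In the side view the clamp is at (330,280), with the wrench grip at (247,285), and the jar is at (421,218). I'll enlarge both and fit from depth.

```bash
python3 - <<'E'
from h import *
ims=[]
a=load('side0');b=load('scene0')
x=cv2.resize(a['image'][165:315,215:455],None,fx=3.3,fy=3.3,interpolation=cv2.INTER_CUBIC)
cv2.imwrite('pics/c1.png',x)
x=cv2.resize(b['image'][195:385,260:450],None,fx=3.1,fy=3.1,interpolation=cv2.INTER_CUBIC)
cv2.imwrite('pics/c2.png',x)
A=cloud(a);B=cloud(b)
for n,P,pts in(('side',A,[(330,280),(421,218),(247,285),(302,278),(435,245),(325,266),(363,255),(300,222)]),('scene',B,[(350,340),(345,375),(298,215),(302,249),(325,298),(345,315),(310,265)])):
    for u,v in pts: print(n,u,v,np.round(P[v,u],3))
Q=np.concatenate([A.reshape(-1,3),B.reshape(-1,3)])
for lo,hi in((.014,.026),(.008,.0145),(.055,.075),(.18,.2)):
    m=(Q[:,2]>lo)&(Q[:,2]<hi)&(Q[:,0]>.3)&(Q[:,0]<1.1)&(abs(Q[:,1])<.7)
    q=Q[m];print(lo,len(q))
    if lo in(.014,.055,.18):
        g=np.zeros((240,280),np.uint8);g[((q[:,0]-.3)/.005).astype(int).clip(0,239),((q[:,1]+.7)/.005).astype(int)]=1
        n,l,s,c=cv2.connectedComponentsWithStats(cv2.dilate(g,np.ones((3,3))))
        for i in range(1,n):
            if s[i,4]>20: print(lo,s[i,4],'c',c[i][1]*.005+.3,c[i][0]*.005-.7,'x',s[i,1]*.005+.3,s[i,3]*.005,'y',s[i,0]*.005-.7,s[i,2]*.005)
E
```

```text
side 330 280 [ 0.483 -0.027  0.028]
side 421 218 [0.458 0.27  0.116]
side 247 285 [ 0.446 -0.245  0.07 ]
side 302 278 [ 0.483 -0.109  0.067]
side 435 245 [0.497 0.298 0.039]
side 325 266 [ 0.461 -0.031  0.062]
side 363 255 [0.458 0.087 0.053]
side 300 222 [0.231 0.006 0.047]
scene 350 340 [0.45  0.309 0.117]
scene 345 375 [0.476 0.345 0.012]
scene 298 215 [ 0.433 -0.226  0.077]
scene 302 249 [ 0.465 -0.077  0.075]
scene 325 298 [0.455 0.119 0.062]
scene 345 315 [0.406 0.154 0.002]
scene 310 265 [ 0.459 -0.013  0.066]
0.014 5312
0.014 103 c 0.3480097087378641 -0.5377184466019417 x 0.3 0.095 y -0.575 0.065
0.014 46 c 0.3198913043478261 0.40293478260869575 x 0.3 0.04 y 0.3800000000000001 0.045
0.014 750 c 0.44252 0.29022000000000014 x 0.36 0.165 y 0.20500000000000007 0.17
0.014 1697 c 0.45708014142604597 -0.007583971714790638 x 0.375 0.165 y -0.17499999999999993 0.335
0.014 101 c 0.4248019801980198 -0.40608910891089106 x 0.385 0.08 y -0.43999999999999995 0.06
0.014 31 c 0.47080645161290324 -0.5780645161290322 x 0.45999999999999996 0.03 y -0.595 0.035
0.014 199 c 0.5344472361809045 -0.43
[... 1541 characters left out ...]
3 0.045
0.055 70 c 0.774 0.21271428571428574 x 0.75 0.05 y 0.19500000000000006 0.04
0.055 95 c 0.9952631578947368 -0.2941052631578947 x 0.98 0.035 y -0.345 0.11
0.055 105 c 1.0692857142857144 -0.40671428571428564 x 1.035 0.07 y -0.43499999999999994 0.065
0.18 1933
0.18 467 c 0.37056745182012846 -0.6055460385438972 x 0.3 0.145 y -0.6549999999999999 0.105
0.18 223 c 0.44289237668161435 0.28650224215246645 x 0.38 0.13 y 0.2550000000000001 0.065
0.18 43 c 0.7730232558139536 -0.15034883720930226 x 0.755 0.04 y -0.16499999999999992 0.035
0.18 39 c 0.786923076923077 0.2153846153846154 x 0.77 0.04 y 0.20500000000000007 0.03
0.18 115 c 1.0739130434782609 -0.4281739130434782 x 1.05 0.055 y -0.485 0.11
```

View pics/c1.png

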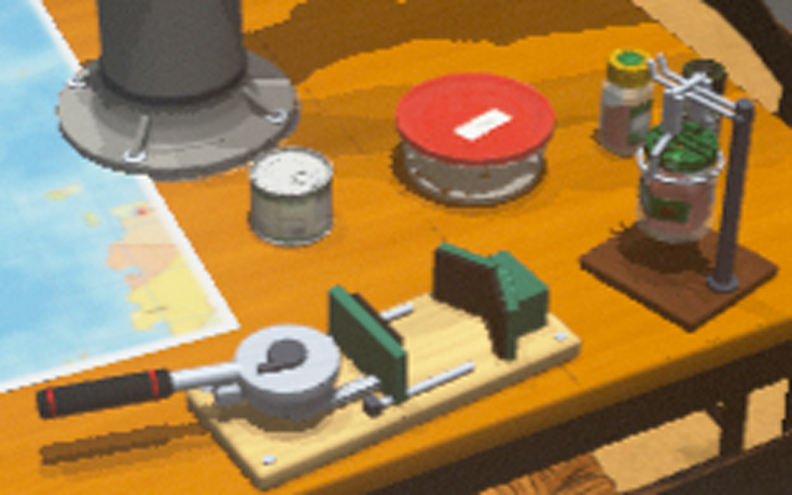

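View pics/c2.png

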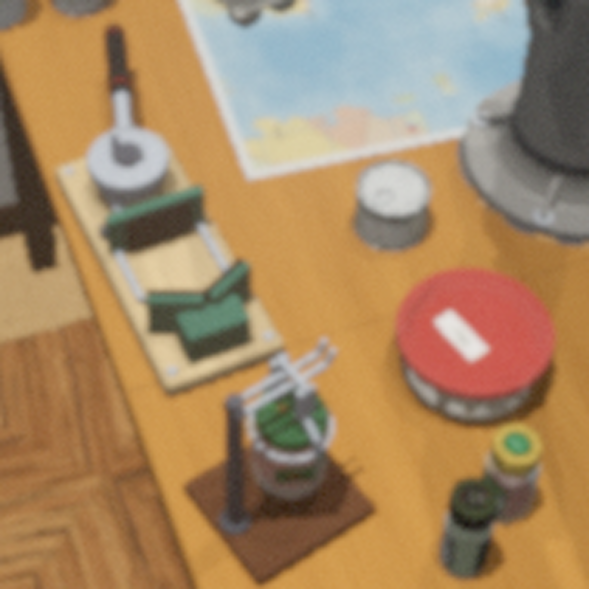

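The crops show the clamp opening towards +y (V jaw at c1 (500,300), wrench grip at c1 (100,393)). The prongs run from the post top (742,108) to the tips (655,65), so they point to the robot side. I'll fit the poses next.

```bash
python3 - <<'E'
from h import *
def ray(c,u,v,z):
    K=np.array(c['mtx']);d=rot(c)@np.array([(u-K[0,2])/K[0,0],-(v-K[1,2])/K[1,1],-1]);e=np.array(c['eye']);return (e+d*(z-e[2])/d[2])[:2]
a=load('side0');b=load('scene0')
s=lambda x,y,z:np.round(ray(a,215+x/3.3,165+y/3.3,z),3)
t=lambda x,y,z:np.round(ray(b,260+x/3.1,195+y/3.1,z),3)
print('base side R,front',s(580,340,.02),s(258,478,.02),'left',s(190,392,.02))
print('base scene TL,BL,BR',t(58,170,.02),t(168,388,.02),t(285,346,.02))
print('foot side L,bot,R',s(581,262,.012),s(692,325,.012),s(777,268,.012))
print('foot scene L,T?,R,B',t(187,487,.012),t(374,508,.012),t(261,580,.012))
print('post',s(745,105,.194),t(235,402,.194),'base',s(722,283,.012),t(235,522,.012))
print('tips',s(655,57,.197),s(665,85,.197),t(325,345,.197),t(333,358,.197))
print('bar',s(672,97,.195),s(700,82,.195),t(278,358,.195),t(312,390,.195))
print('grip ends',s(40,402,.062),s(170,380,.062),'spindle',s(288,352,.085),t(113,30,.062),t(122,90,.062),t(128,155,.085))
for n,c in(('side',a),('scene',b)):
    P=cloud(c).reshape(-1,3)
    for nm,bx,z in(('base',(.37,.55,-.18,.165),(.017,.023)),('foot',(.35,.55,.19,.39),(.009,.015)),('prong',(.37,.52,.25,.33),(.182,.21)),('grip',(.40,.50,-.31,-.19),(.05,.08)),('lid',(.37,.52,.24,.34),(.128,.14)),('jaws',(.37,.55,-.06,.15),(.07,.078))):
        m=(P[:,0]>bx[0])&(P[:,0]<bx[1])&(P[:,1]>bx[2])&(P[:,1]<bx[3])&(P[:,2]>z[0])&(P[:,2]<z[1])
        q=P[m][:,:2].astype(np.float32)
        if len(q)<4: continue
        r=cv2.minAreaRect(q*1000);print(n,nm,len(q),np.round(r[0],1),np.round(r[1],1),round(r[2],1),np.round(cv2.boxPoints(r)).tolist())
E
```

```text
base side R,front [0.507 0.147] [ 0.533 -0.159] left [ 0.418 -0.165]
base scene TL,BL,BR [ 0.525 -0.148] [0.501 0.154] [0.381 0.145]
foot side L,bot,R [0.408 0.211] [0.525 0.247] [0.494 0.358]
foot scene L,T?,R,B [0.516 0.256] [0.366 0.331] [0.485 0.364]
post [0.489 0.303] [0.487 0.302] base [0.49  0.303] [0.487 0.304]
tips [0.398 0.278] [0.438 0.26 ] [0.399 0.275] [0.397 0.29 ]
bar [0.453 0.257] [0.445 0.29 ] [0.439 0.274] [0.425 0.312]
grip ends [ 0.42  -0.289] [ 0.443 -0.19 ] spindle [ 0.48  -0.106] [ 0.42  -0.292] [ 0.437 -0.198] [ 0.464 -0.085]
side base 1296 [460.6  -9.4] [128.4 310.9] 5.5 [[382.0, 139.0], [412.0, -170.0], [539.0, -158.0], [510.0, 152.0]]
side foot 630 [431.2 281.2] [166.5 124.7] 16.3 [[334.0, 318.0], [369.0, 198.0], [529.0, 245.0], [494.0, 364.0]]
side prong 210 [445.2 287. ] [ 47.2 110.6] 86.8 [[389.0, 267.0], [499.0, 260.0], [502.0, 308.0], [391.0, 314.0]]
side grip 383 [ 435.5 -241.1] [106.1  27. ] 78.5 [[412.0, -290.0], [438.0, -296.0], [459.0, -192.0], [433.0, -186.0]]
side lid 227 [450.6 281.9] [74.1 84.9] 75.7 [[400.0, 256.0], [483.0, 235.0], [501.0, 307.0], [419.0, 328.0]]
side jaws 254 [452.6  34. ] [112.8 138.7] 4.4 [[391.0, 99.0], [402.0, -40.0], [514.0, -31.0], [503.0, 108.0]]
scene base 914 [454.1  -6. ] [124.6 314.3] 4.8 [[379.0, 145.0], [405.0, -168.0], [529.0, -157.0], [503.0, 156.0]]
scene foot 792 [429.3 296.6] [158.4 131.8] 8.8 [[341.0, 350.0], [361.0, 219.0], [518.0, 244.0], [498.0, 374.0]]
scene prong 278 [444.7 290.6] [106.   43.1] 9.8 [[389.0, 303.0], [396.0, 260.0], [501.0, 278.0], [493.0, 321.0]]
scene grip 153 [ 429.7 -240.5] [103.   23.9] 76.9 [[406.0, -288.0], [430.0, -293.0], [453.0, -193.0], [430.0, -188.0]]
scene lid 300 [442.6 298.6] [87.7 67.1] 43.5 [[388.0, 293.0], [434.0, 244.0], [497.0, 304.0], [451.0, 353.0]]
scene jaws 296 [449.   23.7] [108.9 168.1] 3.5 [[390.0, 104.0], [400.0, -64.0], [508.0, -57.0], [498.0, 111.0]]
```

Fit results:
- **Clamp:** centre about (0.457, -0.007), yaw 5.3°
- **Stand:** origin about (0.432, 0.289), yaw 15.5°
- **Wrench:** about -0.32 rad

I'll move above the loop now.

{"fn": "carry_out", "kwargs": {
  "slide": [
    [0.0145,-0.0202,0.004],
    [0.0145,-0.0202,0.004],
    [0.0145,-0.0202,0.004],
    [0.0145,-0.0202,0.004],
    [0.0145,-0.0202,0.004],
    [0.0145,-0.0202,0.004],
    [0.0145,-0.0202,0.004],
    [0.0145,-0.0202,0.004],
    [0.0145,-0.0202,0.004],
    [0.0145,-0.0202,0.004],
    [0.0145,-0.0202,0.004],
    [0.0145,-0.0202,0.004],
    [0.0145,-0.0202,0.004],
    [0.0145,-0.0202,0.004],
    [0.0145,-0.0202,0.004],
    [0.0145,-0.0202,0.004],
    [0.0145,-0.0202,0.004],
    [0.0145,-0.0202,0.004],
    [0,0,0],
    [0,0,0]
  ],
  "rotation": [
    [0,0,1.68],
    [0,0,1.68],
    [0,0,1.68],
    [0,0,1.68],
    [0,0,1.68],
    [0,0,1.68],
    [0,0,1.68],
    [0,0,1.68],
    [0,0,1.68],
    [0,0,1.68],
    [0,0,1.68],
    [0,0,1.68],
    [0,0,1.68],
    [0,0,1.68],
    [0,0,1.68],
    [0,0,1.68],
    [0,0,1.68],
    [0,0,1.68],
    [0,0,0],
    [0,0,0]
  ],
  "jaw": [100,100,100,100,100,100,100,100,100,100,100,100,100,100,100,100,100,100,100,100]
}}

```text
time: 1.77
tool_pos: [0.4325, 0.288, 0.3033]
tcp_rot: [-0.0, -0.134, 0.991, -0.0]
force: [-0.5, 0.4, -0.3]
gripper_width: 0.0857
finger_force: 0.0
```

```bash
python3 - <<'E'
from h import *
c=snap('wrist','w1');print({k:np.round(c[k],3).tolist() for k in('mtx','eye','attitude')})
from rig import sense
s=sense();print(s['time'],s['tool_pos'],s['tcp_rot'])
E
```

```text
{'mtx': [[371.648, 0.0, 322.273], [0.0, 371.648, 245.222], [0.0, 0.0, 1.0]], 'eye': [0.369, 0.272, 0.446], 'attitude': [0.601, -0.081, -0.105, 0.788]}
1.8167 [0.4315941  0.28933617 0.30304452] [-3.03852138e-04 -1.34981670e-01  9.90848048e-01  5.48729673e-05]
```

View pics/w1.png

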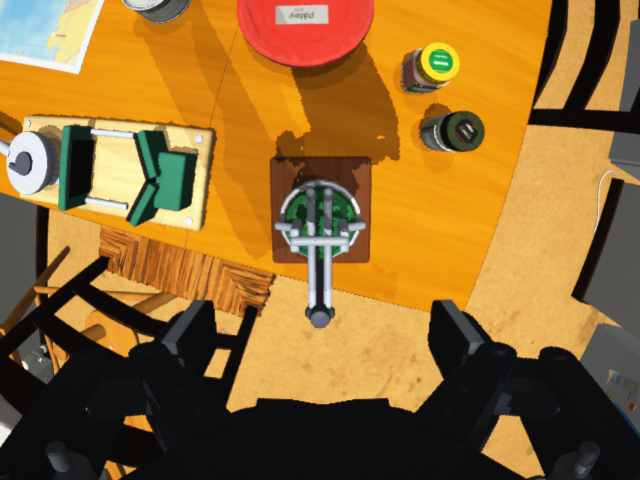

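The wrist view shows the stand aligned with the gripper: post top at (320,316), prong tips at (310,190) and (328,190), loop bar at about (300–348, 241). The clamp base corners are at (25,117), (213,128) and (205,229).

```bash
cat >> h.py <<'E'
def fray(c,u,v,z):
    K=np.array(c['mtx']);d=np.array([u-K[0,2],v-K[1,2]]);r=np.hypot(*d);th=r/K[0,0]
    q=np.array([d[0]/r*np.sin(th),-d[1]/r*np.sin(th),-np.cos(th)])
    d=rot(c)@q;e=np.array(c['eye']);return np.round((e+d*(z-e[2])/d[2])[:2],4)
E
python3 - <<'E'
from h import *
c=load('w1')
print(R.from_quat(np.array(c['attitude'])[[1,2,3,0]]).as_matrix().round(3).tolist())
for n,u,v,z in(('post',320,316,.194),('tip',310,190,.197),('tip',328,190,.197),('barL',300,241,.195),('barR',348,241,.195),('footTL',272,157,.012),('footTR',370,157,.012),('footBL',272,262,.012),('footBR',370,262,.012),('cl',25,117,.02),('cl',213,128,.02),('cl',205,229,.02),('spindle',20,158,.085),('jawtop',62,126,.073),('jawtop',60,209,.073)):
    print(n,fray(c,u,v,z))
x=cv2.resize(c['image'][165:325,260:380],None,fx=4,fy=3.7,interpolation=cv2.INTER_CUBIC);cv2.imwrite('pics/w1c.png',x)
E
```

```text
[[-0.264, -0.931, -0.253], [0.964, -0.255, -0.069], [-0.0, -0.263, 0.965]]
post [0.4888 0.3026]
tip [0.3996 0.2713]
tip [0.3964 0.283 ]
barL [0.4362 0.2738]
barR [0.4273 0.3061]
footTL [0.3959 0.2181]
footTR [0.3658 0.3281]
footBL [0.5202 0.2485]
footBR [0.4882 0.3651]
cl [ 0.4098 -0.1602]
cl [0.3785 0.1425]
cl [0.499  0.1593]
spindle [ 0.455  -0.0933]
jawtop [ 0.4077 -0.0366]
jawtop [ 0.5076 -0.0229]
```

View pics/w1c.png

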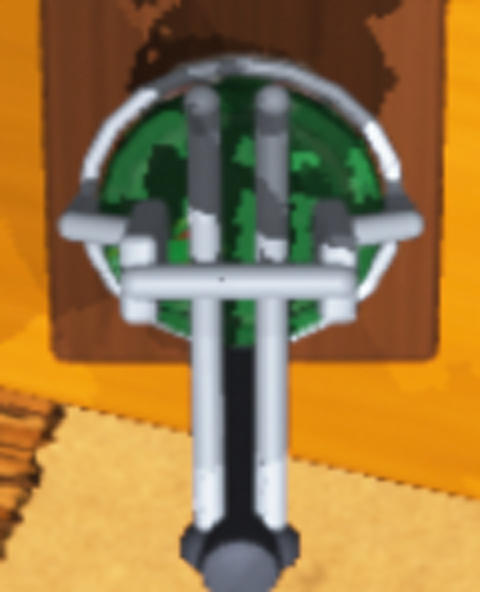

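{"fn": "carry_out", "kwargs": {
  "slide": [
    [0.0012,-0.0023,-0.02],
    [0,0,-0.02],
    [0,0,-0.02],
    [0,0,-0.02],
    [0,0,-0.02],
    [0,0,-0.016],
    [0,0,-0.015],
    [0,0,-0.015],
    [0,0,0],
    [0,0,0],
    [0,0,0],
    [0,0,0],
    [0,0,0],
    [0,0,0],
    [0,0,0],
    [0,0,0],
    [0,0,0],
    [0,0,0],
    [0,0,0]
  ],
  "rotation": [
    [0,0,0],
    [0,0,0],
    [0,0,0],
    [0,0,0],
    [0,0,0],
    [0,0,0],
    [0,0,0],
    [0,0,0],
    [0,0,0],
    [0,0,0],
    [0,0,0],
    [0,0,0],
    [0,0,0],
    [0,0,0],
    [0,0,0],
    [0,0,0],
    [0,0,0],
    [0,0,0],
    [0,0,0]
  ],
  "jaw": [100,100,100,100,100,100,100,100,100,100,70,60,50,40,20,0,0,0,0]
}}

```text
time: 3.4
tool_pos: [0.4337, 0.2878, 0.1583]
tcp_rot: [0.001, -0.136, 0.991, 0.001]
force: [-0.4, 0.0, 6.4]
gripper_width: 0.0421
finger_force: 61.1
```

{"fn": "carry_out", "kwargs": {
  "slide": [
    [0,0,0.002],
    [0,0,0.003],
    [0,0,0.004],
    [0,0,0.005],
    [0,0,0.005],
    [0,0,0.005],
    [0,0,0.004],
    [0,0,0.002],
    [0,0,0],
    [0,0,0],
    [0,0,0]
  ],
  "rotation": [
    [0,0,0],
    [0,0,0],
    [0,0,0],
    [0,0,0],
    [0,0,0],
    [0,0,0],
    [0,0,0],
    [0,0,0],
    [0,0,0],
    [0,0,0],
    [0,0,0]
  ],
  "jaw": [0,0,0,0,0,0,0,0,0,0,0]
}}

```text
time: 4.32
tool_pos: [0.4328, 0.2871, 0.1871]
tcp_rot: [-0.0, -0.136, 0.991, -0.0]
force: [-0.4, -1.1, -5.0]
gripper_width: 0.0421
finger_force: 61.1
```

```bash
python3 - <<'E'
from h import *
c=snap('side','s2');d=snap('wrist','w2')
x=cv2.resize(c['image'][140:290,370:500],None,fx=3,fy=3,interpolation=cv2.INTER_CUBIC)
y=cv2.resize(d['image'][100:400,170:470],(390,450))
cv2.imwrite('pics/s2c.png',np.hstack([x,y]))
E
```

```text
(no output)
```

View pics/s2c.png

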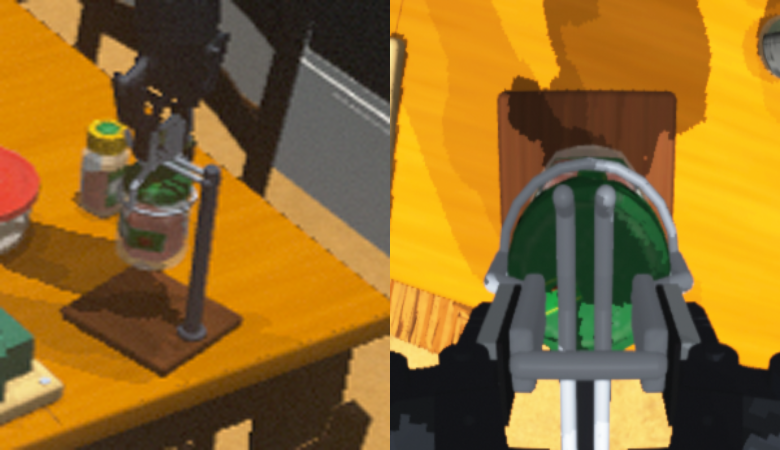

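The jar is lifted clear: the bar sits above the prongs and the jar is upright. I'll draw it off along the stand's -x, then raise it.

{"fn": "carry_out", "kwargs": {
  "slide": [
    [-0.0019,-0.0005,0],
    [-0.0039,-0.0011,0],
    [-0.0058,-0.0016,0],
    [-0.0077,-0.0021,0],
    [-0.0096,-0.0027,0],
    [-0.0096,-0.0027,0],
    [-0.0096,-0.0027,0],
    [-0.0077,-0.0021,0],
    [-0.0058,-0.0016,0.002],
    [-0.0039,-0.0011,0.004],
    [-0.0019,-0.0005,0.006],
    [0,0,0.008],
    [0,0,0.008],
    [0,0,0.008],
    [0,0,0.006],
    [0,0,0.004],
    [0,0,0.002],
    [0,0,0],
    [0,0,0]
  ],
  "rotation": [
    [0,0,0],
    [0,0,0],
    [0,0,0],
    [0,0,0],
    [0,0,0],
    [0,0,0],
    [0,0,0],
    [0,0,0],
    [0,0,0],
    [0,0,0],
    [0,0,0],
    [0,0,0],
    [0,0,0],
    [0,0,0],
    [0,0,0],
    [0,0,0],
    [0,0,0],
    [0,0,0],
    [0,0,0]
  ],
  "jaw": [0,0,0,0,0,0,0,0,0,0,0,0,0,0,0,0,0,0,0]
}}

```text
time: 6.0
tool_pos: [0.3657, 0.2685, 0.2352]
tcp_rot: [0.0, -0.136, 0.991, 0.0]
force: [0.3, -0.2, -4.0]
gripper_width: 0.0426
finger_force: 61.2
```

{"fn": "carry_out", "kwargs": {
  "slide": [
    [0.0012,-0.0033,0],
    [0.0025,-0.0066,0],
    [0.0037,-0.0098,0],
    [0.0049,-0.0131,0],
    [0.0062,-0.0164,0],
    [0.0062,-0.0164,0],
    [0.0062,-0.0164,0],
    [0.0062,-0.0164,0],
    [0.0062,-0.0164,0],
    [0.0062,-0.0164,0],
    [0.0062,-0.0164,0],
    [0.0062,-0.0164,0],
    [0.0062,-0.0164,0],
    [0.0062,-0.0164,0],
    [0.0049,-0.0131,0],
    [0.0037,-0.0098,0],
    [0.0025,-0.0066,0],
    [0.0012,-0.0033,0],
    [0,0,0],
    [0,0,0]
  ],
  "rotation": [
    [0,0,-0.14],
    [0,0,-0.29],
    [0,0,-0.43],
    [0,0,-0.57],
    [0,0,-0.71],
    [0,0,-0.71],
    [0,0,-0.71],
    [0,0,-0.71],
    [0,0,-0.71],
    [0,0,-0.71],
    [0,0,-0.71],
    [0,0,-0.71],
    [0,0,-0.71],
    [0,0,-0.71],
    [0,0,-0.57],
    [0,0,-0.43],
    [0,0,-0.29],
    [0,0,-0.14],
    [0,0,0],
    [0,0,0]
  ],
  "jaw": [0,0,0,0,0,0,0,0,0,0,0,0,0,0,0,0,0,0,0,0]
}}

```text
time: 7.67
tool_pos: [0.452, 0.0392, 0.2352]
tcp_rot: [-0.0, -0.049, 0.999, 0.0]
force: [0.4, 0.5, -3.5]
gripper_width: 0.0421
finger_force: 61.3
```

```bash
python3 - <<'E'
from h import *
d=snap('wrist','w3'); c=snap('side','s3')
x=cv2.resize(c['image'][140:320,230:420],None,fx=2,fy=2,interpolation=cv2.INTER_CUBIC)
cv2.imwrite('pics/m3.png',np.hstack([cv2.resize(d['image'][60:420,110:530],(420,360)),x]))
E
```

```text
(no output)
```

View pics/m3.png

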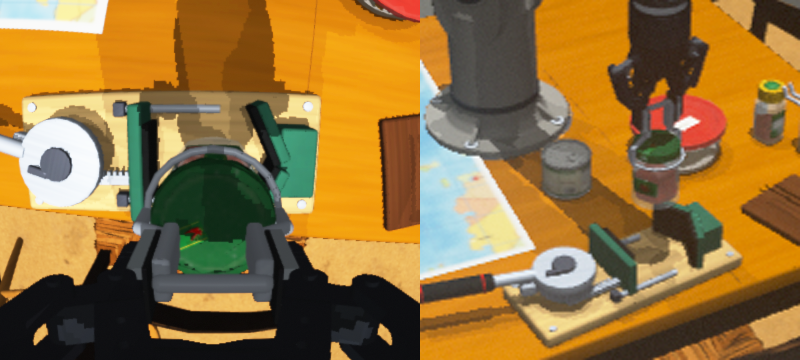

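The wrist view shows the base corners at full-image (132,157) and (432,153), the sliding jaw's front top at about (248,163), and the jar between the jaws. I'll refine the seat from these.

```bash
python3 - <<'E'
from h import *
c=load('w3')
for n,u,v,z in(('TL',132,157,.02),('TR',432,153,.02),('BR',428,268,.02),('spindle',167,222,.085),('jawtopA',258,163,.073),('jawtopback',240,163,.073),('Vtop',357,160,.073)):print(n,fray(c,u,v,z))
E
```

```text
TL [ 0.4079 -0.1636]
TR [0.3796 0.1413]
BR [0.4972 0.1557]
spindle [ 0.4584 -0.0923]
jawtopA [ 0.4045 -0.0175]
jawtopback [ 0.4056 -0.0327]
Vtop [0.3946 0.0631]
```

{"fn": "carry_out", "kwargs": {
  "slide": [
    [0,0,-0.003],
    [0,0,-0.006],
    [0,0,-0.009],
    [0,0,-0.012],
    [0,0,-0.012],
    [0,0,-0.012],
    [0,0,-0.012],
    [0,0,-0.012],
    [0,-0.0005,-0.009],
    [0,-0.0005,-0.006],
    [0,0,-0.004],
    [0,0,-0.002],
    [0,0,-0.002],
    [0,0,-0.001],
    [0,0,-0.001],
    [0,0,0],
    [0,0,0]
  ],
  "rotation": [
    [0,0,0],
    [0,0,0],
    [0,0,0],
    [0,0,0],
    [0,0,0],
    [0,0,0],
    [0,0,0],
    [0,0,0],
    [0,0,0],
    [0,0,0],
    [0,0,0],
    [0,0,0],
    [0,0,0],
    [0,0,0],
    [0,0,0],
    [0,0,0],
    [0,0,0]
  ],
  "jaw": [0,0,0,0,0,0,0,0,0,0,0,0,0,0,0,0,0]
}}

```text
time: 9.18
tool_pos: [0.4524, 0.0379, 0.1325]
tcp_rot: [0.0, -0.049, 0.999, 0.0]
force: [-0.3, 0.0, -3.5]
gripper_width: 0.0421
finger_force: 61.3
```

{"fn": "carry_out", "kwargs": {
  "slide": [
    [0,0,-0.001],
    [0,0,-0.001],
    [0,0,-0.001],
    [0,0,-0.001],
    [0,0,0]
  ],
  "rotation": [
    [0,0,0],
    [0,0,0],
    [0,0,0],
    [0,0,0],
    [0,0,0]
  ],
  "jaw": [0,0,0,0,0]
}}

```text
time: 9.6
tool_pos: [0.4528, 0.038, 0.13]
tcp_rot: [0.0, -0.049, 0.999, 0.001]
force: [-6.3, -0.9, 20.1]
gripper_width: 0.042
finger_force: 64.1
```

Contact reached. I'll ease off by 1 mm and open slowly.

{"fn": "carry_out", "kwargs": {
  "slide": [
    [0,0,0.0005],
    [0,0,0.0005],
    [0,0,0],
    [0,0,0],
    [0,0,0],
    [0,0,0],
    [0,0,0],
    [0,0,0],
    [0,0,0],
    [0,0,0],
    [0,0,0],
    [0,0,0]
  ],
  "rotation": [
    [0,0,0],
    [0,0,0],
    [0,0,0],
    [0,0,0],
    [0,0,0],
    [0,0,0],
    [0,0,0],
    [0,0,0],
    [0,0,0],
    [0,0,0],
    [0,0,0],
    [0,0,0]
  ],
  "jaw": [0,0,52,54,58,65,75,85,100,100,100,100]
}}

```text
time: 10.6
tool_pos: [0.4522, 0.0379, 0.1293]
tcp_rot: [-0.0, -0.049, 0.999, 0.0]
force: [1.1, -0.2, 0.0]
gripper_width: 0.0851
finger_force: 0.0
```

```bash
python3 - <<'E'
from h import *
d=snap('wrist','w4'); c=snap('side','s4')
x=cv2.resize(c['image'][140:320,230:420],None,fx=2,fy=2,interpolation=cv2.INTER_CUBIC)
cv2.imwrite('pics/m4.png',np.hstack([cv2.resize(d['image'][60:420,110:530],(420,360)),x]))
E
```

```text
(no output)
```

View pics/m4.png

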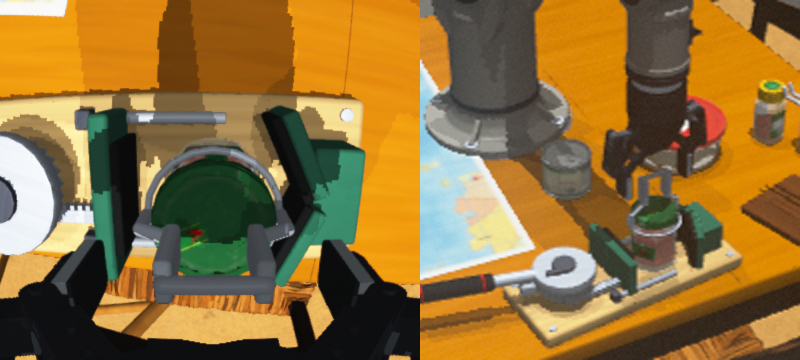

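The jar stands free and upright between the jaws. I'll rise straight up, then turn and move to the wrench grip.

{"fn": "carry_out", "kwargs": {
  "slide": [
    [0,0,0.005],
    [0,0,0.015],
    [0,0,0.02],
    [0,0,0.025],
    [0,0,0.025],
    [0,0,0.02],
    [0,0,0.01],
    [0,0,0]
  ],
  "rotation": [
    [0,0,0],
    [0,0,0],
    [0,0,0],
    [0,0,0],
    [0,0,0],
    [0,0,0],
    [0,0,0],
    [0,0,0]
  ],
  "jaw": [100,100,100,100,100,100,100,100]
}}

```text
time: 11.37
tool_pos: [0.4535, 0.0381, 0.2515]
tcp_rot: [0.002, -0.049, 0.999, 0.001]
force: [0.5, 0.4, 0.8]
gripper_width: 0.0858
finger_force: 0.0
```

{"fn": "carry_out", "kwargs": {
  "slide": [
    [-0.0012,-0.0158,0],
    [-0.0012,-0.0158,0],
    [-0.0012,-0.0158,0],
    [-0.0012,-0.0158,0],
    [-0.0012,-0.0158,0],
    [-0.0012,-0.0158,0],
    [-0.0012,-0.0158,0],
    [-0.0012,-0.0158,0],
    [-0.0012,-0.0158,0],
    [-0.0012,-0.0158,0],
    [-0.0012,-0.0158,0],
    [-0.0012,-0.0158,0],
    [-0.0012,-0.0158,0],
    [-0.0012,-0.0158,0],
    [-0.0012,-0.0158,0],
    [-0.0012,-0.0158,0],
    [-0.0012,-0.0158,0],
    [-0.0012,-0.0158,0],
    [0,0,0],
    [0,0,0]
  ],
  "rotation": [
    [0,0,-6.03],
    [0,0,-6.03],
    [0,0,-6.03],
    [0,0,-6.03],
    [0,0,-6.03],
    [0,0,-6.03],
    [0,0,-6.03],
    [0,0,-6.03],
    [0,0,-6.03],
    [0,0,-6.03],
    [0,0,-6.03],
    [0,0,-6.03],
    [0,0,-6.03],
    [0,0,-6.03],
    [0,0,-6.03],
    [0,0,-6.03],
    [0,0,-6.03],
    [0,0,-6.03],
    [0,0,0],
    [0,0,0]
  ],
  "jaw": [100,100,100,100,100,100,100,100,90,80,70,60,55,55,55,55,55,55,55,55]
}}

```text
time: 13.03
tool_pos: [0.4297, -0.2467, 0.2481]
tcp_rot: [-0.001, 0.782, 0.623, -0.001]
force: [0.2, 0.7, -0.2]
gripper_width: 0.0469
finger_force: 0.0
```

```bash
python3 - <<'E'
from h import *
from rig import sense
s=sense();print(s['q'].round(2),s['tool_pos'],s['tcp_rot'].round(3))
d=snap('wrist','w5');cv2.imwrite('pics/w5c.png',d['image'])
E
```

```text
[-0.27  0.19  0.77  1.99 -0.15  1.02  0.34] [ 0.42974023 -0.2466791   0.24814175] [-0.001  0.782  0.623 -0.001]
```

View pics/w5c.png

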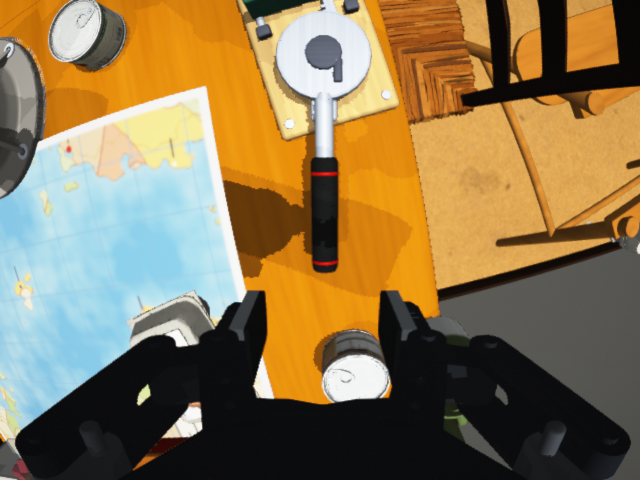

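The wrist view shows the grip as a rod from (325,160) to (325,270), aligned with the gripper. The tin behind it at (355,370) is well clear.

```bash
python3 - <<'E'
from h import *
c=load('w5')
p=fray(c,325,160,.066);q=fray(c,325,270,.066);s=fray(c,324,55,.085);print(p,q,(p+q)/2,s,'tin',fray(c,355,385,.058))
d=p-q;print(np.degrees(np.arctan2(d[1],d[0])))
E
```

```text
[ 0.4444 -0.193 ] [ 0.4221 -0.2908] [ 0.43325 -0.2419 ] [ 0.4634 -0.1064] tin [ 0.4238 -0.432 ]
77.15522612156008
```

{"fn": "carry_out", "kwargs": {
  "slide": [
    [0.002,0,-0.02],
    [0,0,-0.025],
    [0,0,-0.025],
    [0,0,-0.025],
    [0,0,-0.025],
    [0,0,-0.02],
    [0,0,-0.02],
    [0,0,-0.02],
    [0,0,-0.015],
    [0,0,-0.015],
    [0,0,0],
    [0,0,0]
  ],
  "rotation": [
    [0,0,0],
    [0,0,0],
    [0,0,0],
    [0,0,0],
    [0,0,0],
    [0,0,0],
    [0,0,0],
    [0,0,0],
    [0,0,0],
    [0,0,0],
    [0,0,0],
    [0,0,0]
  ],
  "jaw": [55,55,55,55,55,55,55,55,55,55,55,55]
}}

```text
time: 14.08
tool_pos: [0.4321, -0.2453, 0.0387]
tcp_rot: [-0.001, 0.781, 0.624, -0.0]
force: [0.2, -0.1, -0.0]
gripper_width: 0.0471
finger_force: 0.0
```

```bash
python3 - <<'E'
import numpy as np
th=np.radians(np.r_[-18,np.arange(-12,31,6)]-84.7);P=.15*np.c_[np.cos(th),np.sin(th)]
print(np.diff(P,axis=0).round(4).tolist())
th=np.radians(np.arange(-30,31,6)-84.7);P=.15*np.c_[np.cos(th),np.sin(th)]
print(np.diff(P,axis=0).round(4).tolist())
E
```

```text
[[0.0155, -0.0026], [0.0157, -0.001], [0.0157, 0.0006], [0.0155, 0.0023], [0.0152, 0.0039], [0.0147, 0.0054], [0.0141, 0.007], [0.0133, 0.0084]]
[[0.0146, -0.0058], [0.0151, -0.0042], [0.0155, -0.0026], [0.0157, -0.001], [0.0157, 0.0006], [0.0155, 0.0023], [0.0152, 0.0039], [0.0147, 0.0054], [0.0141, 0.007], [0.0133, 0.0084]]
```

{"fn": "carry_out", "kwargs": {
  "slide": [
    [0.0077,-0.0015,0],
    [0.0078,-0.0011,0],
    [0.0078,-0.0007,0],
    [0.0079,-0.0003,0],
    [0.0079,0.0001,0],
    [0.0078,0.0005,0],
    [0.0078,0.0009,0],
    [0.0077,0.0014,0],
    [0.0076,0.0018,0],
    [0.0076,0.0021,0],
    [0.0074,0.0025,0],
    [0.0073,0.0029,0],
    [0.0071,0.0033,0],
    [0.007,0.0037,0],
    [0.0068,0.004,0],
    [0.0065,0.0044,0],
    [0,0,0],
    [0,0,0]
  ],
  "rotation": [
    [0,0,3],
    [0,0,3],
    [0,0,3],
    [0,0,3],
    [0,0,3],
    [0,0,3],
    [0,0,3],
    [0,0,3],
    [0,0,3],
    [0,0,3],
    [0,0,3],
    [0,0,3],
    [0,0,3],
    [0,0,3],
    [0,0,3],
    [0,0,3],
    [0,0,0],
    [0,0,0]
  ],
  "jaw": [55,55,55,55,55,55,55,55,55,55,55,55,55,55,55,55,55,55]
}}

```text
time: 15.58
tool_pos: [0.5523, -0.2222, 0.04]
tcp_rot: [0.0, 0.461, 0.887, 0.0]
force: [-0.8, -0.3, 0.0]
gripper_width: 0.0472
finger_force: 0.4
```

```bash
python3 - <<'E'
from h import *
d=snap('wrist','w6');c=snap('side','s6')
x=cv2.resize(c['image'][170:320,210:400],(456,360),interpolation=cv2.INTER_CUBIC)
cv2.imwrite('pics/m6.png',np.hstack([cv2.resize(d['image'][0:480,80:540],(340,360)),x]))
E
```

```text
(no output)
```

View pics/m6.png

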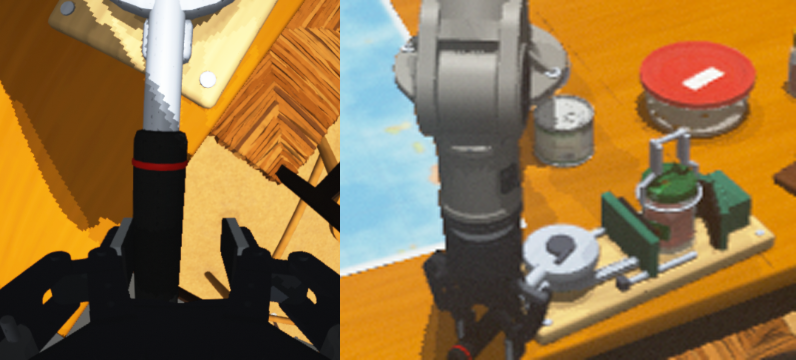

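The wrist and side views show the wrench driven over, the jaw advanced and the jar still upright. That was picture 11, one over the limit of ten, so I'll check by numbers from here. Return stroke and second drive follow.

{"fn": "carry_out", "kwargs": {
  "slide": [
    [-0.0133,-0.0084,0],
    [-0.0141,-0.007,0],
    [-0.0147,-0.0054,0],
    [-0.0152,-0.0039,0],
    [-0.0155,-0.0023,0],
    [-0.0157,-0.0006,0],
    [-0.0157,0.001,0],
    [-0.0155,0.0026,0],
    [-0.0151,0.0042,0],
    [-0.0146,0.0058,0],
    [0,0,0],
    [0,0,0]
  ],
  "rotation": [
    [0,0,-6],
    [0,0,-6],
    [0,0,-6],
    [0,0,-6],
    [0,0,-6],
    [0,0,-6],
    [0,0,-6],
    [0,0,-6],
    [0,0,-6],
    [0,0,-6],
    [0,0,0],
    [0,0,0]
  ],
  "jaw": [55,55,55,55,55,55,55,55,55,55,55,55]
}}

```text
time: 16.68
tool_pos: [0.4033, -0.2368, 0.0398]
tcp_rot: [0.001, 0.842, 0.539, 0.0]
force: [-0.2, -0.8, -0.2]
gripper_width: 0.0469
finger_force: 0.2
```

{"fn": "carry_out", "kwargs": {
  "slide": [
    [0.0072,-0.0031,0],
    [0.0074,-0.0027,0],
    [0.0075,-0.0023,0],
    [0.0076,-0.0019,0],
    [0.0077,-0.0015,0],
    [0.0078,-0.0011,0],
    [0.0078,-0.0007,0],
    [0.0079,-0.0003,0],
    [0.0079,0.0001,0],
    [0.0078,0.0005,0],
    [0.0078,0.0009,0],
    [0.0077,0.0014,0],
    [0.0076,0.0018,0],
    [0.0076,0.0021,0],
    [0.0074,0.0025,0],
    [0.0073,0.0029,0],
    [0.0071,0.0033,0],
    [0.007,0.0037,0],
    [0.0068,0.004,0],
    [0.0065,0.0044,0]
  ],
  "rotation": [
    [0,0,3],
    [0,0,3],
    [0,0,3],
    [0,0,3],
    [0,0,3],
    [0,0,3],
    [0,0,3],
    [0,0,3],
    [0,0,3],
    [0,0,3],
    [0,0,3],
    [0,0,3],
    [0,0,3],
    [0,0,3],
    [0,0,3],
    [0,0,3],
    [0,0,3],
    [0,0,3],
    [0,0,3],
    [0,0,3]
  ],
  "jaw": [55,55,55,55,55,55,55,55,55,55,55,55,55,55,55,55,55,55,55,55]
}}

```text
time: 18.35
tool_pos: [0.5517, -0.2225, 0.0388]
tcp_rot: [-0.001, 0.459, 0.888, -0.0]
force: [-4.2, 0.4, 0.6]
gripper_width: 0.0469
finger_force: 1.8
```

```bash
cat >> h.py <<'E'
def jaw(tag):
    ey=np.array([-.0924,.9957]);ex=np.array([.9957,.0924])
    for n in('side','scene'):
        P=cloud(snap(n,tag+n)).reshape(-1,3);P=P[~np.isnan(P[:,0])];d=P[:,:2]-[.4555,-.0055];x=d@ex;y=d@ey
        m=(abs(x)<.055)&(P[:,2]>.066)&(P[:,2]<.08)&(y>-.05)&(y<.06)&(abs(x)>.034)
        k=(abs(x)<.045)&(P[:,2]>.09)&(P[:,2]<.12)&(y>-.03)&(y<.12)
        print(n,'jaw y pct',np.percentile(y[m],[5,50,95]).round(4) if m.any() else 0,'jar',x[k].mean().round(4),y[k].mean().round(4),np.percentile(y[k],[5,95]).round(3))
E
python3 -c "
from h import *
jaw('j2')"
```

```text
side jaw y pct [-0.0002  0.0051  0.0127] jar 0.0086 0.0497 [0.02  0.081]
scene jaw y pct [0.0004 0.0108 0.0156] jar 0.0032 0.0636 [0.033 0.09 ]
```

{"fn": "carry_out", "kwargs": {
  "slide": [
    [-0.0133,-0.0084,0],
    [-0.0141,-0.007,0],
    [-0.0147,-0.0054,0],
    [-0.0152,-0.0039,0],
    [-0.0155,-0.0023,0],
    [-0.0157,-0.0006,0],
    [-0.0157,0.001,0],
    [-0.0155,0.0026,0],
    [-0.0151,0.0042,0],
    [-0.0146,0.0058,0],
    [0,0,0],
    [0,0,0]
  ],
  "rotation": [
    [0,0,-6],
    [0,0,-6],
    [0,0,-6],
    [0,0,-6],
    [0,0,-6],
    [0,0,-6],
    [0,0,-6],
    [0,0,-6],
    [0,0,-6],
    [0,0,-6],
    [0,0,0],
    [0,0,0]
  ],
  "jaw": [55,55,55,55,55,55,55,55,55,55,55,55]
}}

```text
time: 19.45
tool_pos: [0.4035, -0.2368, 0.0396]
tcp_rot: [0.0, 0.842, 0.539, 0.0]
force: [1.0, -0.4, 0.4]
gripper_width: 0.0469
finger_force: 0.0
```

{"fn": "carry_out", "kwargs": {
  "slide": [
    [0.0072,-0.0031,0],
    [0.0074,-0.0027,0],
    [0.0075,-0.0023,0],
    [0.0076,-0.0019,0],
    [0.0077,-0.0015,0],
    [0.0078,-0.0011,0],
    [0.0078,-0.0007,0],
    [0.0079,-0.0003,0],
    [0.0079,0.0001,0],
    [0.0078,0.0005,0],
    [0.0078,0.0009,0],
    [0.0077,0.0014,0],
    [0.0076,0.0018,0],
    [0.0076,0.0021,0],
    [0.0074,0.0025,0],
    [0.0073,0.0029,0],
    [0.0071,0.0033,0],
    [0.007,0.0037,0],
    [0.0068,0.004,0],
    [0.0065,0.0044,0]
  ],
  "rotation": [
    [0,0,3],
    [0,0,3],
    [0,0,3],
    [0,0,3],
    [0,0,3],
    [0,0,3],
    [0,0,3],
    [0,0,3],
    [0,0,3],
    [0,0,3],
    [0,0,3],
    [0,0,3],
    [0,0,3],
    [0,0,3],
    [0,0,3],
    [0,0,3],
    [0,0,3],
    [0,0,3],
    [0,0,3],
    [0,0,3]
  ],
  "jaw": [55,55,55,55,55,55,55,55,55,55,55,55,55,55,55,55,55,55,55,55]
}}

```text
time: 21.12
tool_pos: [0.5521, -0.2233, 0.0389]
tcp_rot: [-0.001, 0.459, 0.888, -0.0]
force: [-0.2, 0.3, -0.2]
gripper_width: 0.0471
finger_force: 0.3
```

```bash
python3 -c "
from h import *
jaw('j3')"
```

```text
side jaw y pct [0.0106 0.0164 0.0276] jar 0.0085 0.0598 [0.03  0.091]
scene jaw y pct [0.0136 0.0206 0.0261] jar 0.0025 0.0724 [0.041 0.098]
```

{"fn": "carry_out", "kwargs": {
  "slide": [
    [-0.0133,-0.0084,0],
    [-0.0141,-0.007,0],
    [-0.0147,-0.0054,0],
    [-0.0152,-0.0039,0],
    [-0.0155,-0.0023,0],
    [-0.0157,-0.0006,0],
    [-0.0157,0.001,0],
    [-0.0155,0.0026,0],
    [-0.0151,0.0042,0],
    [-0.0146,0.0058,0],
    [0,0,0],
    [0,0,0]
  ],
  "rotation": [
    [0,0,-6],
    [0,0,-6],
    [0,0,-6],
    [0,0,-6],
    [0,0,-6],
    [0,0,-6],
    [0,0,-6],
    [0,0,-6],
    [0,0,-6],
    [0,0,-6],
    [0,0,0],
    [0,0,0]
  ],
  "jaw": [55,55,55,55,55,55,55,55,55,55,55,55]
}}

```text
time: 22.22
tool_pos: [0.4034, -0.2367, 0.0395]
tcp_rot: [0.0, 0.842, 0.539, 0.0]
force: [0.3, 0.1, 0.4]
gripper_width: 0.0468
finger_force: 0.0
```

{"fn": "carry_out", "kwargs": {
  "slide": [
    [0.0072,-0.0031,0],
    [0.0074,-0.0027,0],
    [0.0075,-0.0023,0],
    [0.0076,-0.0019,0],
    [0.0077,-0.0015,0],
    [0.0078,-0.0011,0],
    [0.0078,-0.0007,0],
    [0.0079,-0.0003,0],
    [0.0079,0.0001,0],
    [0.0078,0.0005,0],
    [0.0078,0.0009,0],
    [0.0077,0.0014,0],
    [0.0076,0.0018,0],
    [0.0076,0.0021,0],
    [0.0074,0.0025,0],
    [0.0073,0.0029,0],
    [0.0071,0.0033,0]
  ],
  "rotation": [
    [0,0,3],
    [0,0,3],
    [0,0,3],
    [0,0,3],
    [0,0,3],
    [0,0,3],
    [0,0,3],
    [0,0,3],
    [0,0,3],
    [0,0,3],
    [0,0,3],
    [0,0,3],
    [0,0,3],
    [0,0,3],
    [0,0,3],
    [0,0,3],
    [0,0,3]
  ],
  "jaw": [55,55,55,55,55,55,55,55,55,55,55,55,55,55,55,55,55]
}}

```text
time: 23.63
tool_pos: [0.5312, -0.2352, 0.0388]
tcp_rot: [-0.002, 0.527, 0.85, -0.001]
force: [-9.5, -1.9, 4.6]
gripper_width: 0.0472
finger_force: 4.7
```

{"fn": "carry_out", "kwargs": {
  "slide": [
    [0.007,0.0037,0],
    [0.0068,0.004,0],
    [0.0065,0.0044,0]
  ],
  "rotation": [
    [0,0,3],
    [0,0,3],
    [0,0,3]
  ],
  "jaw": [55,55,55]
}}

```text
time: 23.88
tool_pos: [0.5532, -0.223, 0.0391]
tcp_rot: [-0.0, 0.459, 0.889, -0.0]
force: [-0.2, 0.4, 0.4]
gripper_width: 0.0471
finger_force: 0.2
```

```bash
python3 -c "
from h import *
jaw('j4')"
```

```text
side jaw y pct [0.0106 0.0167 0.0286] jar 0.0083 0.06 [0.029 0.092]
scene jaw y pct [0.0128 0.0211 0.0263] jar 0.0026 0.0722 [0.04  0.098]
```

The jaw no longer moves on a full drive stroke and the force peaks at about 9.5 N, so the wrench is clicking over and the jar is held. I'll back off to the middle of the gap and rise clear.

{"fn": "carry_out", "kwargs": {
  "slide": [
    [-0.005,-0.003,0],
    [-0.003,-0.002,0],
    [0,0,0.005],
    [0,0,0.015],
    [0,0,0.02],
    [0,0,0.03],
    [0,0,0.03],
    [0,0,0.03],
    [0,0,0.03],
    [0,0,0.02],
    [0,0,0.01],
    [0,0,0],
    [0,0,0],
    [0,0,0]
  ],
  "rotation": [
    [0,0,0],
    [0,0,0],
    [0,0,0],
    [0,0,0],
    [0,0,0],
    [0,0,0],
    [0,0,0],
    [0,0,0],
    [0,0,0],
    [0,0,0],
    [0,0,0],
    [0,0,0],
    [0,0,0],
    [0,0,0]
  ],
  "jaw": [55,55,55,55,55,55,55,55,55,55,55,55,55,55]
}}

```text
time: 25.15
tool_pos: [0.5432, -0.2271, 0.2277]
tcp_rot: [-0.001, 0.461, 0.887, -0.0]
force: [0.0, 0.2, -1.1]
gripper_width: 0.0468
finger_force: 0.0
```

```bash
python3 -c "
from h import *
jaw('j5')
a=load('j5side')
P=cloud(a);d=P[...,:2]-[.4555,-.0055];x=d@[.9957,.0924];y=d@[-.0924,.9957]
# loop top vs jar body: uprightness
for lo,hi in((.03,.06),(.085,.1),(.14,.175)):
    k=(abs(x)<.05)&(y>.0)&(y<.12)&(P[...,2]>lo)&(P[...,2]<hi);print(lo,k.sum(),x[k].mean().round(4),y[k].mean().round(4),P[...,2][k].max().round(4))
"
```

```text
side jaw y pct [0.0097 0.0168 0.0277] jar 0.0083 0.0598 [0.03  0.091]
scene jaw y pct [0.0142 0.0222 0.0269] jar 0.0029 0.0729 [0.041 0.098]
0.03 400 0.0183 0.0447 0.06
0.085 158 0.0174 0.0536 0.1
0.14 107 0.004 0.0602 0.1653
```

```bash
python3 -c "
from rig import finish_job
print(finish_job())"
```

```text
the job is handed in; nothing more can be done
None
```

The jar is off the hook and stands upright between the clamp's jaws. On the last drive stroke the wrench only clicked over and the jaw stayed put, so it looks firmly held; the arm is clear and the job is handed in (I have no judged result), though I viewed 11 pictures against the limit of 10.

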